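# Gauge a jar band and set the capper's clutch to its size

### The arm

A 7-joint arm with a two-finger parallel gripper is mounted at the origin on a cart in front of the work surface, level with it; the furniture and walls round the work are solid. World frame = base frame: x ahead of the robot, y to its left, z up, the work surface at z = 0. Lengths are in m, angles in rad, forces in N, time in s.
With the tool pointing down it reaches from about 0.4 to 0.875 m from the base axis. Payload 4.4 kg.
Tool frame: the origin (TCP) lies midway between the tips of the shut fingers; the grasp point (between the pads) lies 19 mm behind it; z points along the fingers, y is the line along which they close (so a half turn about z gives the same grasp; the last joint's range is limited). The gripper opens to 85 mm and grips with 20 to 120 N. Pads are 22 mm wide; open, the fingers measure 114 mm over their backs; the gripper's body (76 mm by 85 mm) begins 54 mm behind the grasp point. The pads swing forward as they close: fully open they stand 13 mm farther back than shut.
Start: joints at [-1.408, 0.628, 0.038, 1.517, -0.027, 0.996, -0.02], TCP at [0.147, 0.633, 0.231] pointing down, gripper open.
Joint ranges: [-3.06, 3.06], [-0.37, 2.12], [-1.25, 1.32], [0.18, 2.47], [-1.1, 4.24], [0.23, 1.98], [-2.94, 2.94]. Speed limits (rad/s): [2.57, 2.57, 3.14, 3.14, 3.14, 3.14, 3.14].

### API

Orientations are given as a unit quaternion [x, y, z, w].
In Python, from cell import robot, kin, observe, optics gives the robot as it stands. Calls block until the motion is done:
- robot.move_ptp(position, orientation): joint-space move of the TCP to a pose.
- robot.line_to(position, rotation=None, velocity=0.15, force_limit=None): straight line of the TCP; rotation=None keeps the orientation; velocity is the mean speed in m/s. With force_limit (N) it stops when the force on the tool has changed by that much, and returns True; else False.
- robot.goto_joints(angles): joint-space move.
- robot.move_gripper(opening, effort=None): finger opening in m; effort is the grip in N (None keeps the last); returns when the fingers have stopped.
- robot.wait(seconds).
- kin.inverse_kinematics(position, orientation): joint angles nearest the present ones, or None.
- observe(): the state.
- optics.camera(name): name is "side" or "top" or "wrist"; returns the picture (420x560x3 uint8, red, green, blue); there is no depth.
- optics.camera_params(name): a dict with "vfov" (degrees; the focal length in pixels is half the picture's height over the tangent of half this angle, whatever the lens; pixels are square), "cx", "cy" (the principal point, pixels), "camera_from_world" (4x4, takes a point from world to camera coordinates). Camera axes: x right, y up, looking along -z (the intrinsics and any distortion apply to the point x, -y, -z); pixel columns grow to the right and rows downward; lengths in m; the calibration is good to about 2 mm. A picture is of the moment at which its call begins: read the wrist's pose just before it. camera_params takes no time and is no camera call; for the wrist camera it gives the pose at the moment of the call.
A pose or a line that the arm cannot do raises robot.PlanningError and nothing moves.
- robot.close_job(): hands the job in; it is judged then, once.
The state is a dict: "time_s": time; "joints": joint angles; "joint_velocities": joint speeds; "joint_torque": joint torques, N m; "ee_pos": TCP position; "ee_rot": TCP orientation; "contact_force": force on the tool from outside, world axes, zero at the start; "wrist_torque": the same for the moment, N m; "gripper_width": finger opening in m; "gripper_force": force on a finger pad.
Only numpy, scipy, OpenCV 4.12 (cv2) and the standard library are available. Lean on these libraries where they do the work, as an engineer would, in place of code of your own. Each camera call takes 0.05 s, during which the arm holds its last target. There are 200 camera calls.

### The job

Find the size of the steel jar band on the round cork coaster: slide it down the stepped gauge, pushing it past the sprung blades until it stops and sits level on a step. Then click the capper's dial round to that size, the number of the widest step the band went over (1 at the narrow top to 5 at the bottom), so that the clutch will tighten such bands rightly. Leave the band on the gauge and the spare bands where they lie, and do not disturb the other things on the worktop.

Things in the scene. Friction and masses are not known exactly. Their poses are not given: they have to be found in the camera images.
- gauge: Upright stepped gauge, fixed: round aluminium mandrel on a dark flange (86 mm wide, 8 mm thick). Five cylindrical steps, each 11 mm tall: from the top, step 1 is 30 mm wide, 2: 37, 3: 44, 4: 51, 5: 58; n dots on step n. Ledges on top of steps 5, 4, 3 are 19, 30, 41 mm above the worktop: there a band of size 4, 3, 2 has its underside when home. Origin: centre of underside, z up its axis.
- gauge_top (a point): Centre of the gauge's top, 63 mm above the worktop, z up. Three steel blades in the gauge's flanks, 120 degrees apart (one on its +x side), slope along the steps and spring inwards: they hold a band just put on some 3 to 9 mm above its ledge; about 4 to 12 N down on both sides of its rim push it home, where it stays; a side left high is pushed down a quarter turn round.
- band_small: One of three plain steel jar bands, alike but for diameter: an open ring, both ends alike, bore 39 mm, outside 45 mm, 16 mm tall, 50 g. This one goes over gauge step 2 and stops on step 3: size 2. Origin: centre of its underside, z up its bore. Any one of the three starts on the round coaster, the other two on the board.
- band_medium: One of three plain steel jar bands, alike but for diameter: an open ring, both ends alike, bore 46 mm, outside 52 mm, 16 mm tall, 50 g. This one goes over gauge step 3 and stops on step 4: size 3. Origin: centre of its underside, z up its bore. Any one of the three starts on the round coaster, the other two on the board.
- band_large: One of three plain steel jar bands, alike but for diameter: an open ring, both ends alike, bore 53 mm, outside 59 mm, 16 mm tall, 50 g. This one goes over gauge step 4 and stops on step 5: size 4. Origin: centre of its underside, z up its bore. Any one of the three starts on the round coaster, the other two on the board.
- coaster: Round cork coaster, 100 mm across, 6 mm thick, fixed; the band to be gauged lies on it, within 8 mm of its centre. Origin: centre of the underside.
- board: Thin wooden board, 95 x 175 x 6 mm, fixed, with the two spare bands on it side by side along its y, about 80 mm apart. Origin: centre of the underside.
- dial (a joint): Angle in rad of the capper's clutch dial, growing clockwise seen from above. A ball detent clicks every 0.349 rad (20 degrees): dash (off) 0, size 1 at 0.349, 2 at 0.698, 3 at 1.047, 4 at 1.396, 5 at 1.745, then a stop. Starts at the dash or at size 1; turns with 0.05 to 0.1 N m and springs to the nearest click when let go.
- dial_grip (a point): Point on the dial's axis in the middle of its black grip bar, 81 mm above the worktop. The bar is 42 mm long, 12 mm wide, with upright sides, and stands 28 mm above a round skirt 42 mm wide; its top is 90 mm above the worktop. x runs along the bar to its white pointer line and turns with the dial; z up. On the housing a dash marks off, 1 to 5 dots the sizes.
- capper: Bench jar capper: low white housing 150 (x) x 210 (y) x 52 mm, fixed. Its left (+y) half carries a turntable with four rubber posts, 86 mm high, 70 mm or more from the dial's axis; the dial is on its right half, 18 mm nearer (-x) and 57 mm to the right (-y) of its middle. Origin: centre of the underside.
- mill: Glass salt mill, 44 mm across, 90 mm tall; bystander. Origin: centre of the underside.
- mug: Pressed-glass mug, 103 x 136 x 88 mm with its handle; bystander. Origin: centre of the underside.
- coupe: Stemmed glass, 95 mm across, 124 mm tall; bystander. Origin: centre of the underside.
- note_pad: Note pad, 115 x 76 x 11 mm, lying flat; bystander. Origin: centre of the underside.
- teaspoon: Teaspoon with a red handle, 132 mm long, lying flat; bystander.
- pencil: Green pencil, about 150 mm long, lying flat; bystander.

How it is judged:
On the way, in this order (a step that is already met when the one before it is completed fails the run):
1. the band from the coaster is pushed down the gauge until it sits level on the ledge where it stops (((z of band_small in the frame of gauge between 0.039 and 0.043 m and horizontal distance between band_small and gauge below 0.003 m and angle between band_small's own z axis and vertical below 0.08 rad and horizontal distance between each of band_medium, band_large and coaster above 0.06 m and distance of each of band_medium, band_large from where it was at the start of the episode below 0.02 m) or (z of band_medium in the frame of gauge between 0.028 and 0.032 m and horizontal distance between band_medium and gauge below 0.003 m and angle between band_medium's own z axis and vertical below 0.08 rad and horizontal distance between each of band_small, band_large and coaster above 0.06 m and distance of each of band_small, band_large from where it was at the start of the episode below 0.02 m) or (z of band_large in the frame of gauge between 0.017 and 0.021 m and horizontal distance between band_large and gauge below 0.003 m and angle between band_large's own z axis and vertical below 0.08 rad and horizontal distance between each of band_small, band_medium and coaster above 0.06 m and distance of each of band_small, band_medium from where it was at the start of the episode below 0.02 m))), for 0.2 s.
2. with the band home, the dial stands on the click of the band's size (((z of band_small in the frame of gauge between 0.039 and 0.043 m and horizontal distance between band_small and gauge below 0.003 m and angle between band_small's own z axis and vertical below 0.08 rad and horizontal distance between each of band_medium, band_large and coaster above 0.06 m and distance of each of band_medium, band_large from where it was at the start of the episode below 0.02 m and value of joint dial between 0.578132 and 0.818132 rad) or (z of band_medium in the frame of gauge between 0.028 and 0.032 m and horizontal distance between band_medium and gauge below 0.003 m and angle between band_medium's own z axis and vertical below 0.08 rad and horizontal distance between each of band_small, band_large and coaster above 0.06 m and distance of each of band_small, band_large from where it was at the start of the episode below 0.02 m and value of joint dial between 0.927198 and 1.1672 rad) or (z of band_large in the frame of gauge between 0.017 and 0.021 m and horizontal distance between band_large and gauge below 0.003 m and angle between band_large's own z axis and vertical below 0.08 rad and horizontal distance between each of band_small, band_medium and coaster above 0.06 m and distance of each of band_small, band_medium from where it was at the start of the episode below 0.02 m and value of joint dial between 1.27626 and 1.51626 rad))), for 0.2 s.
At the end, for the whole second after the job is handed in: The coaster's band rests home on the gauge: underside within 2 mm of its ledge (41, 30 or 19 mm high for size 2, 3, 4), axis within 3 mm of the gauge's, tilt under 0.08 rad; the dial rests within 0.12 rad of its size's click; the other bands are within 20 mm of where they began (((z of band_small in the frame of gauge between 0.039 and 0.043 m and horizontal distance between band_small and gauge below 0.003 m and angle between band_small's own z axis and vertical below 0.08 rad and horizontal distance between each of band_medium, band_large and coaster above 0.06 m and distance of each of band_medium, band_large from where it was at the start of the episode below 0.02 m and value of joint dial between 0.578132 and 0.818132 rad) or (z of band_medium in the frame of gauge between 0.028 and 0.032 m and horizontal distance between band_medium and gauge below 0.003 m and angle between band_medium's own z axis and vertical below 0.08 rad and horizontal distance between each of band_small, band_large and coaster above 0.06 m and distance of each of band_small, band_large from where it was at the start of the episode below 0.02 m and value of joint dial between 0.927198 and 1.1672 rad) or (z of band_large in the frame of gauge between 0.017 and 0.021 m and horizontal distance between band_large and gauge below 0.003 m and angle between band_large's own z axis and vertical below 0.08 rad and horizontal distance between each of band_small, band_medium and coaster above 0.06 m and distance of each of band_small, band_medium from where it was at the start of the episode below 0.02 m and value of joint dial between 1.27626 and 1.51626 rad)) and velocity of joint dial between -0.1 and 0.1 rad/s and linear speed of each of band_small, band_medium, band_large below 0.02 m/s); the robot touches nothing.
It fails at once if a glass thing (mill, mug or stemmed glass) is shoved more than 30 mm or tipped over (distance of any of mill, mug, coupe from where it was at the start of the episode above 0.03 m or angle between any of mill, mug, coupe's own z axis and vertical above 0.5 rad).
It fails at once if the note pad, teaspoon or pencil is shoved more than 30 mm (distance of any of note_pad, teaspoon, pencil from where it was at the start of the episode above 0.03 m).
It also fails if it takes over 54 s, if anything falls off the work surface, if the arm or the gripper's body presses on something with over 40 N, if the wrist force passes 120 N, or if a joint passes its speed limit or range.

## Working session

There is one attempt and no reset: what is moved stays moved. The work goes in short steps, each a Python script; the robot and the scene stay as the last script left them, time stands still between calls to the robot, and variables do not carry over. Pictures are saved under pics/ and viewed, at most 10 in all, crops included, and the job is handed in when it is done.

```bash
ls; mkdir -p pics; python3 - <<'E'
from cell import robot, kin, observe, optics
import cv2, numpy as np
s=observe(); print(s["time_s"],s["ee_pos"],s["ee_rot"],s["gripper_width"])
for n in ("top","side"):
    im=optics.camera(n); cv2.imwrite(f"pics/{n}0.png",cv2.resize(im[:,:,::-1],(800,600),interpolation=cv2.INTER_CUBIC))
    print(n,optics.camera_params(n))
p=optics.camera_params("wrist");print(p)
E
```

```text
pics
0.0 [0.14726378 0.63242615 0.230363  ] [ 1.14170340e-01  9.93460705e-01 -9.74888708e-04 -1.00204230e-04] 0.0850581620808744
top {'vfov': 44.171743809390804, 'cx': 277.3712902863758, 'cy': 212.41772383685748, 'camera_from_world': array([[ 0.42966804, -0.90286602,  0.01477552, -0.23089642],
       [ 0.70573562,  0.34597281,  0.61825565, -0.39188977],
       [-0.56331395, -0.25521708,  0.78583817, -1.71079646],
       [ 0.        ,  0.        ,  0.        ,  1.        ]])}
side {'vfov': 42.956404115502444, 'cx': 280.44902251619794, 'cy': 209.670693582313, 'camera_from_world': array([[ 0.91027179, -0.41338964, -0.02267742, -0.46768919],
       [ 0.25861607,  0.52498284,  0.81087036, -0.172579  ],
       [-0.32330016, -0.74397717,  0.58478627, -1.44633323],
       [ 0.        ,  0.        ,  0.        ,  1.        ]])}
{'vfov': 64.36264625121584, 'cx': 282.7485910612651, 'cy': 209.61847117545832, 'camera_from_world': array([[ 0.22852541,  0.97353562, -0.00213047, -0.64850368],
       [-0.92212786,  0.21575531, -0.32113837,  0.04081954],
       [-0.31217998,  0.07535285,  0.94702989, -0.38206558],
       [ 0.        ,  0.        ,  0.        ,  1.        ]])}
```

View pics/top0.png

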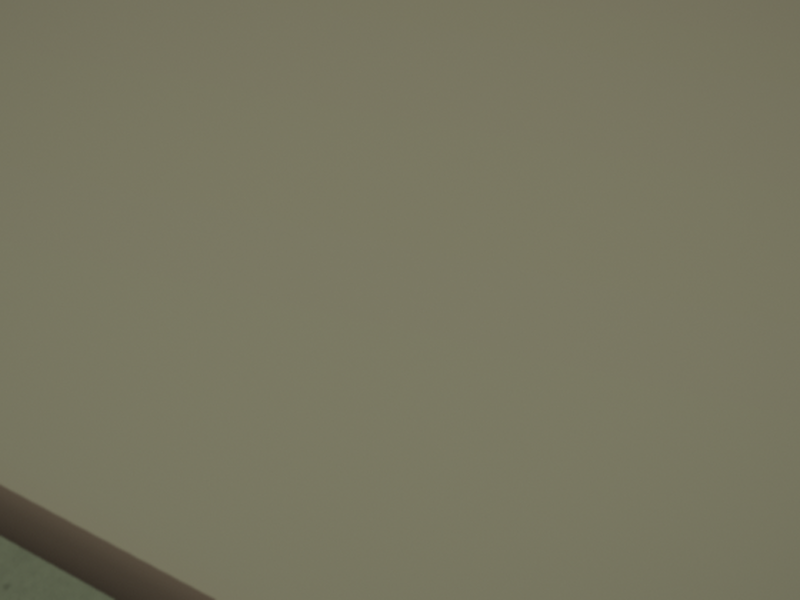

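View pics/side0.png

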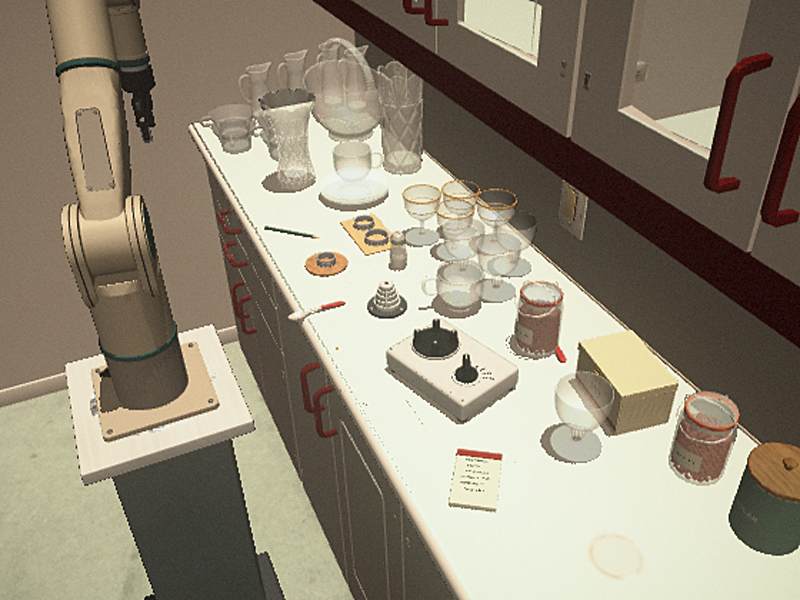

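The top view shows only the cabinet's top, so it is useless. The side view shows coaster (326,264), its band (327,260), gauge (387,300), dial (466,370), board (368,234), mill (398,250), all in 800-wide pixels. I'll get rough positions by casting rays, then use the wrist camera.

```bash
cat > h.py <<'E'
from cell import robot, kin, observe, optics
import cv2, numpy as np
from scipy.spatial.transform import Rotation as R
def ray(p,u,v):
    f=210/np.tan(np.radians(p["vfov"])/2); M=p["camera_from_world"]
    d=M[:3,:3].T@np.array([(u-p["cx"])/f,-(v-p["cy"])/f,-1]); c=-M[:3,:3].T@M[:3,3]
    return c,d
def onz(p,u,v,z):
    c,d=ray(p,u,v); return c+d*(z-c[2])/d[2]
def tri(a,b):  # two (p,u,v)
    A=np.zeros((3,3));r=np.zeros(3)
    for p,u,v in (a,b):
        c,d=ray(p,u,v); d/=np.linalg.norm(d); P=np.eye(3)-np.outer(d,d); A+=P; r+=P@c
    return np.linalg.solve(A,r)
def proj(p,X):
    f=210/np.tan(np.radians(p["vfov"])/2); M=p["camera_from_world"]; q=M[:3,:3]@X+M[:3,3]
    return np.array([p["cx"]-f*q[0]/q[2],p["cy"]+f*q[1]/q[2]])
def down(yaw):  # tool pointing down, tool y (closing line) at yaw+90deg; tool x at yaw
    return (R.from_euler("z",yaw)*R.from_quat([1,0,0,0])).as_quat()
def shot(name):
    import pickle
    p=optics.camera_params("wrist"); im=optics.camera("wrist")
    cv2.imwrite(f"pics/{name}.png",cv2.resize(im[:,:,::-1],(800,600),interpolation=cv2.INTER_CUBIC))
    np.save(f"pics/{name}_raw.npy",im); pickle.dump(p,open(f"pics/{name}.pkl","wb"))
E
python3 - <<'E'
from h import *
p=optics.camera_params("side"); k=.7
for n,u,v,z in [("coaster",326,264,.006),("band",327,258,.022),("gaugetop",387,283,.063),("flange",387,303,.008),("dial",466,364,.085),("board",368,234,.006),("mill",398,265,0),("bandL",376,236,.022),("bandR",364,222,.022),("capper",452,368,.052),("mug",458,300,0),("spoonhandle",345,303,0),("spoon",292,318,0),("pencil",318,237,0),("post",436,325,.08),("coupe",575,445,0)]:
    print(n,onz(p,u*k,v*k,z).round(3))
s=observe(); Rw=R.from_quat(s["ee_rot"]).as_matrix(); print(Rw.round(2))
w=optics.camera_params("wrist"); M=w["camera_from_world"]; c=-M[:3,:3].T@M[:3,3]
print("cam in tool",Rw.T@(c-s["ee_pos"]),"axis",Rw.T@-M[2,:3])
E
```

```text
coaster [0.441 0.26  0.006]
band [0.444 0.26  0.022]
gaugetop [0.506 0.049 0.063]
flange [0.506 0.053 0.008]
dial [ 0.518 -0.277  0.085]
board [0.581 0.342 0.006]
mill [0.593 0.19  0.   ]
bandL [0.585 0.3   0.022]
bandR [0.584 0.375 0.022]
capper [ 0.509 -0.242  0.052]
mug [0.653 0.005 0.   ]
spoonhandle [0.428 0.104 0.   ]
spoon [0.307 0.103 0.   ]
pencil [0.468 0.394 0.   ]
post [ 0.524 -0.146  0.08 ]
coupe [ 0.634 -0.46   0.   ]
[[-0.97  0.23 -0.  ]
 [ 0.23  0.97 -0.  ]
 [ 0.   -0.   -1.  ]]
cam in tool [ 0.08283759 -0.0002336  -0.14308856] axis [-3.21136422e-01 -9.40540821e-04  9.47032478e-01]
```

```bash
python3 - <<'E'
from h import *
q=R.from_matrix([[-1,0,0],[0,1,0],[0,0,-1]]).as_quat()
robot.line_to([0.45,0.25,0.20],rotation=q,velocity=.3); shot("c1")
robot.line_to([0.50,0.08,0.20],velocity=.25); shot("g1")
robot.line_to([0.50,0.03,0.20],velocity=.25); shot("g2")
s=observe();print(s["time_s"],s["ee_pos"],s["contact_force"],s["joints"].round(2))
a=cv2.imread("pics/c1.png");b=cv2.imread("pics/g1.png")
E
```

```text
3.2417 [0.49986665 0.03158856 0.20000557] [-0.27546417  0.17763163  1.01533293] [-0.1   0.46 -0.02  1.96  0.01  0.72  1.44]
```

View pics/c1.png

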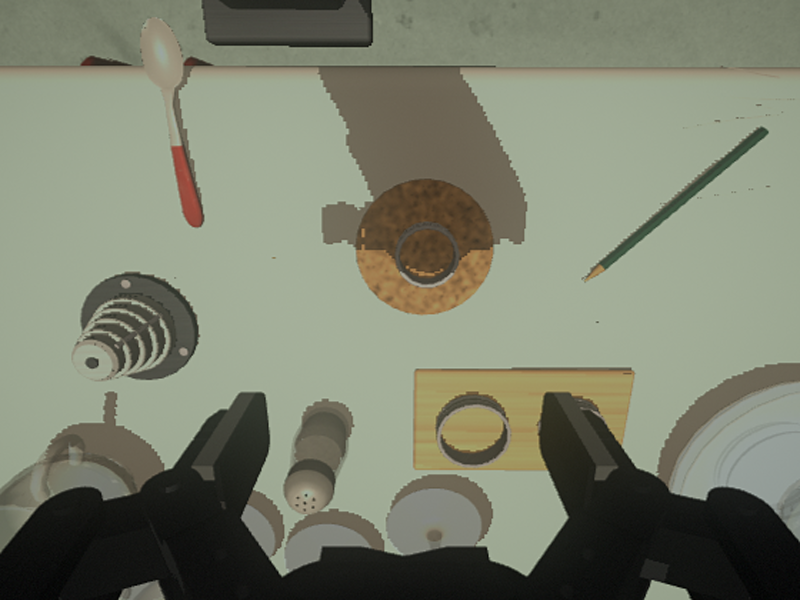

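View pics/g1.png

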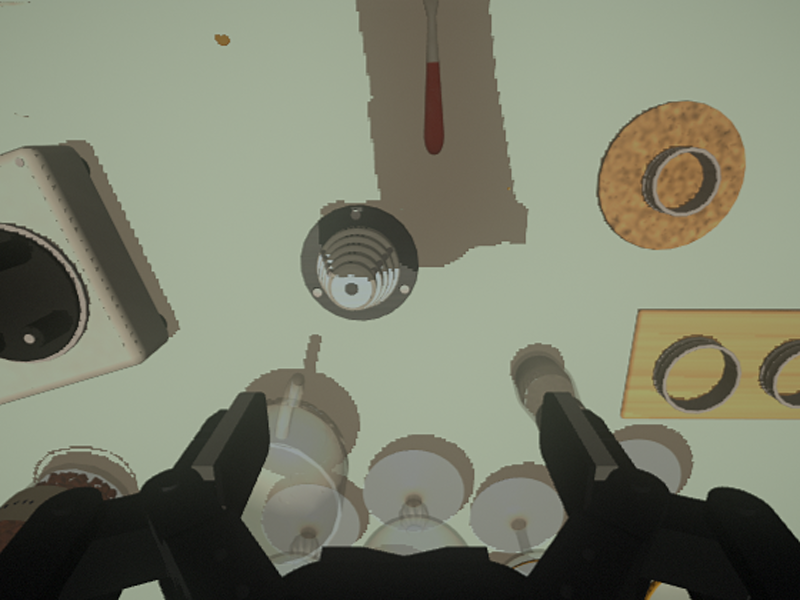

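c1: the coaster's band rim is about (427,254), roughly 64 px wide, and the coaster centre is (425,247). g1: gauge top hole (351,289), flange centre (360,263), coaster band (683,181). An enlarged montage will allow a closer reading.

```bash
python3 - <<'E'
from h import *
# raw crops 100x75 scaled x4
T=[]
for n,u,v in [("c1",300,177),("g1",478,127),("g1",247,190),("g2",None,None)]:
    im=np.load(f"pics/{n}_raw.npy")
    if u is None:
        import pickle; g=pickle.load(open("pics/g1.pkl","rb")); w=pickle.load(open("pics/g2.pkl","rb"))
        X=onz(g,247,190,.05); u,v=proj(w,X).astype(int)
    u0,v0=u-50,v-37; print(n,u0,v0)
    c=cv2.resize(im[v0:v0+75,u0:u0+100],(400,300),interpolation=cv2.INTER_CUBIC)[:,:,::-1].copy()
    for i in range(0,400,80): cv2.putText(c,str(u0+i//4),(i,10),0,.35,(255,0,255)); cv2.line(c,(i,12),(i,16),(255,0,255))
    T.append(c)
cv2.imwrite("pics/m1.png",np.vstack([np.hstack(T[:2]),np.hstack(T[2:])]))
E
```

```text
c1 250 140
g1 428 90
g1 197 153
g2 253 152
```

View pics/m1.png

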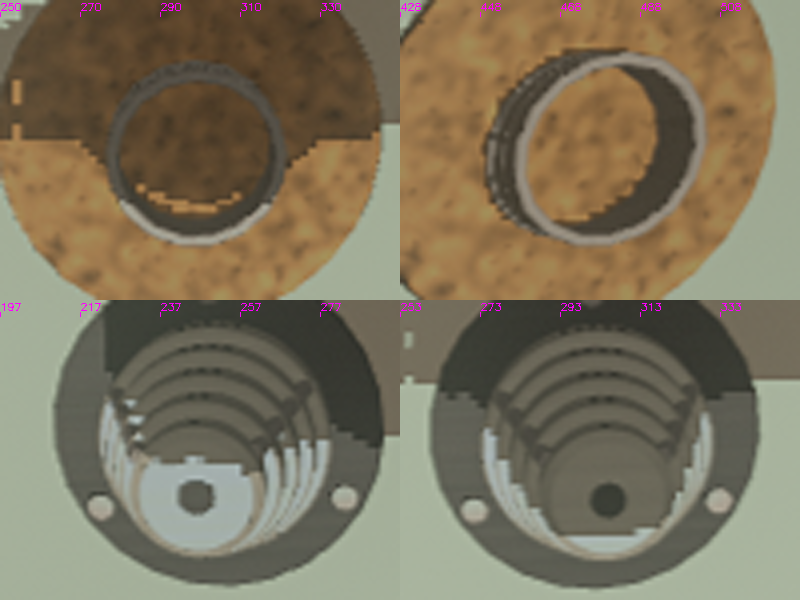

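```bash
python3 - <<'E'
from h import *
import pickle
P={n:pickle.load(open(f"pics/{n}.pkl","rb")) for n in ("c1","g1","g2")}
b=tri((P["c1"],298.9,178.1),(P["g1"],480.2,126.6)); print("band top tri",b)
for z in(.022,): 
  print(onz(P["c1"],298.9,178.1,z),onz(P["g1"],480.2,126.6,z))
  for uv in((108,154),(286,154),(197,243)): print(" edge",onz(P["c1"],uv[0]/4+249.6,uv[1]/4+139.6,z))
g=tri((P["g1"],245.9,201.9),(P["g2"],304.6,201.4)); print("gauge top",g)
for n,u,v in(("g1",245.9,201.9),("g2",304.6,201.4)): print(onz(P[n],u,v,.063))
# flange edges at z=.008: g1 tile left 54,right 384 
print(onz(P["g1"],54/4+196.6,(430-300)/4+152.6,.008),onz(P["g1"],384/4+196.6,(430-300)/4+152.6,.008))
p=optics.camera_params("side"); print(proj(p,np.array([g[0],g[1],.063]))/.7, proj(p,b)/.7)
E
```

```text
band top tri [0.44286505 0.26678533 0.02142744]
[0.44229978 0.26663345 0.022     ] [0.44323185 0.26663199 0.022     ]
 edge [0.44230117 0.24467662 0.022     ]
 edge [0.44229841 0.28849231 0.022     ]
 edge [0.46521356 0.26694112 0.022     ]
gauge top [0.50409556 0.04922123 0.06357252]
[0.5043366  0.04915388 0.063     ]
[0.50421218 0.04925855 0.063     ]
[0.5033498  0.00646121 0.008     ] [0.50334517 0.09177989 0.008     ]
[386.14135132 283.08107705] [325.3470913  256.84996917]
```

The band is 44–45 mm outside, so it is band_small, size 2. I'll squeeze it along x and then along y on the coaster to centre it in the gripper, then lift and hover over the gauge.

```bash
python3 - <<'E'
from h import *
qy=R.from_matrix([[-1,0,0],[0,1,0],[0,0,-1]]); 
B=np.array([.4428,.2667]); zg=.009
for a in (-90,90):
    qx=(R.from_euler("z",a,degrees=True)*qy).as_quat()
    j=kin.inverse_kinematics([*B,.08],qx); print(a,None if j is None else np.round(j,2))
    if j is not None and abs(j[6])<2.6: best=qx
robot.move_ptp([*B,.10],best)
robot.line_to([*B,zg],velocity=.12)
robot.move_gripper(.02,25); s=observe(); print("x-grip",s["gripper_width"],s["contact_force"].round(1))
robot.move_gripper(.085); robot.line_to([*B,.06],velocity=.15)
robot.move_ptp([*B,.06],qy.as_quat()); robot.line_to([*B,zg],velocity=.12)
robot.move_gripper(.02,30); s=observe(); print("y-grip",s["gripper_width"],s["gripper_force"],s["ee_pos"],s["contact_force"].round(1))
robot.line_to([*B,.12],velocity=.15)
robot.line_to([.504,.0492,.12],velocity=.2); robot.wait(.2); shot("h1")
s=observe(); print(s["time_s"],s["ee_pos"],s["gripper_width"])
E
```

```text
-90 [-0.81  0.7   0.33  2.02 -0.46  0.49 -0.15]
90 [-0.39  0.69 -0.3   2.01  0.41  0.5   2.15]
x-grip 0.043189314055815844 [-0.4 -0.2  5.1]
y-grip 0.04426398036699574 29.59113523364067 [0.44320427 0.26694424 0.01001497] [-1.4  0.4  5.8]
11.05 [0.50386005 0.05005602 0.12001404] 0.043922600410144515
```

View pics/h1.png

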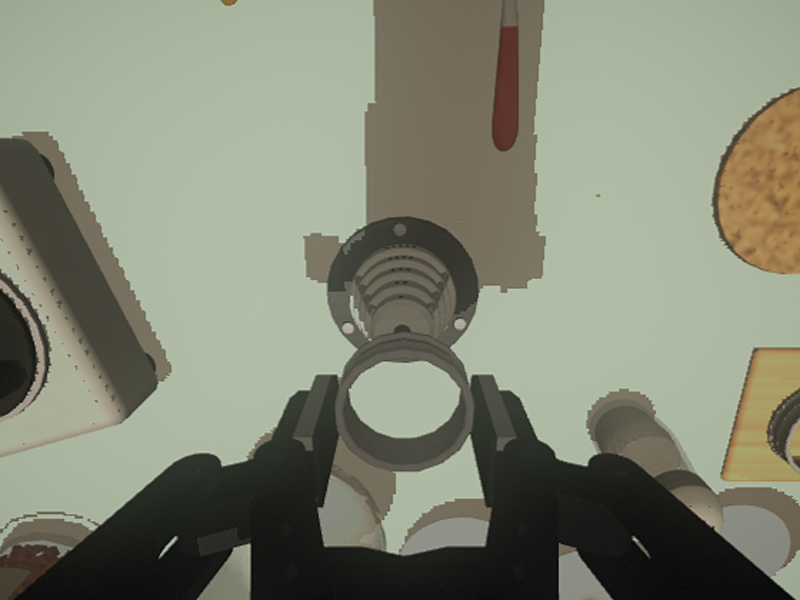

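The band is held level between the pads. Its top rim is centred at about (404,405), spanning x 336–473. I'll check it against the TCP, then lower.

```bash
python3 - <<'E'
from h import *
import pickle
p=pickle.load(open("pics/h1.pkl","rb"))
for u,v in((336,405),(473,405),(404.5,347),(404.5,470)): print(onz(p,u*.7,v*.7,.132).round(4))
G=[.5042,.0492]
e=observe()["ee_pos"]; off=e-np.array([.504,.0492,.12]); print("off",off.round(4))
c=np.array([G[0],G[1]-.0005])
print(robot.line_to([*c,.075],velocity=.1,force_limit=8)); s=observe(); print(s["ee_pos"],s["contact_force"].round(1))
h=robot.line_to([*c,.056],velocity=.04,force_limit=8); s=observe(); print(h,s["ee_pos"],s["contact_force"].round(1),s["wrist_torque"].round(2),s["gripper_width"],s["time_s"])
E
```

```text
[0.5003 0.0286 0.132 ]
[0.5003 0.0716 0.132 ]
[0.4804 0.0501 0.132 ]
[0.5248 0.0501 0.132 ]
off [-0.0001  0.0009  0.    ]
False
[0.50430144 0.04868685 0.07502856] [-0.2  0.8 -0.7]
False [0.50415049 0.04862238 0.05583824] [-0.6  0.2 -0.1] [-0.02  0.04 -0.03] 0.044103107577356575 12.275
```

```bash
python3 - <<'E'
from h import *
c=[.5042,.0490]
for z,f in((.050,10),(.0445,22)):
    h=robot.line_to([*c,z],velocity=.03,force_limit=f); s=observe(); print(h,s["ee_pos"],s["contact_force"].round(1),s["wrist_torque"].round(2),s["gripper_width"],s["time_s"])
    if h: break
E
```

```text
False [0.5043674  0.04907106 0.04988672] [ 0.5  0.4 -0.5] [ 0.04 -0.08  0.04] 0.04347830377888762 12.625
False [0.50486942 0.04906027 0.04501454] [0.5 0.2 6.6] [ 0.01 -0.    0.04] 0.04340861647502029 12.9583
```

It passed over step 2 and the underside is near 41 mm. Next I release, push the rim with the fingertips in two orientations, and look.

```bash
python3 - <<'E'
from h import *
c=[.5042,.0492]
qy=R.from_matrix([[-1,0,0],[0,1,0],[0,0,-1]])
qx=(R.from_euler("z",90,degrees=True)*qy).as_quat(); qm=(R.from_euler("z",-90,degrees=True)*qy).as_quat()
robot.move_gripper(.07); robot.line_to([*c,.085],velocity=.15)
robot.move_gripper(.036)
def push():
    h=robot.line_to([*c,.050],velocity=.05,force_limit=16); s=observe(); print(h,s["ee_pos"],s["contact_force"].round(1),s["gripper_width"],s["time_s"])
    robot.line_to([*c,.085],velocity=.15)
push()
cand=[(abs(kin.inverse_kinematics([*c,.085],q)[6]),q) for q in(qx,qm) if kin.inverse_kinematics([*c,.085],q) is not None]
robot.move_ptp([*c,.085],min(cand,key=lambda t:t[0])[1]); push()
robot.line_to([.50,.04,.18],rotation=qy.as_quat(),velocity=.2); robot.move_gripper(.085); shot("k1")
robot.line_to([.50,-.10,.20],velocity=.3); robot.wait(.1); shot("d1")
robot.line_to([.50,-.22,.20],velocity=.3); robot.wait(.1); shot("d2")
print(observe()["time_s"])
k=np.load("pics/k1_raw.npy"); d1=np.load("pics/d1_raw.npy"); d2=np.load("pics/d2_raw.npy")
import pickle
pk=pickle.load(open("pics/k1.pkl","rb")); u,v=proj(pk,np.array([*c,.05])).astype(int); print("k crop",u-50,v-40)
a=cv2.resize(k[v-40:v+35,u-50:u+50],(400,300),interpolation=cv2.INTER_CUBIC)
out=np.vstack([np.hstack([a,np.zeros_like(a)]),np.hstack([cv2.resize(d1,(400,300)),cv2.resize(d2,(400,300))])])
cv2.imwrite("pics/m2.png",out[:,:,::-1])
E
```

```text
True [0.50394964 0.04919792 0.05594762] [-1.7 -0.6 10.6] 0.0358790929226291 14.7583
True [0.50397523 0.04916142 0.055952  ] [-2.6  0.7 10.3] 0.03622644587949472 16.65
20.7833
k crop 243 163
```

View pics/m2.png

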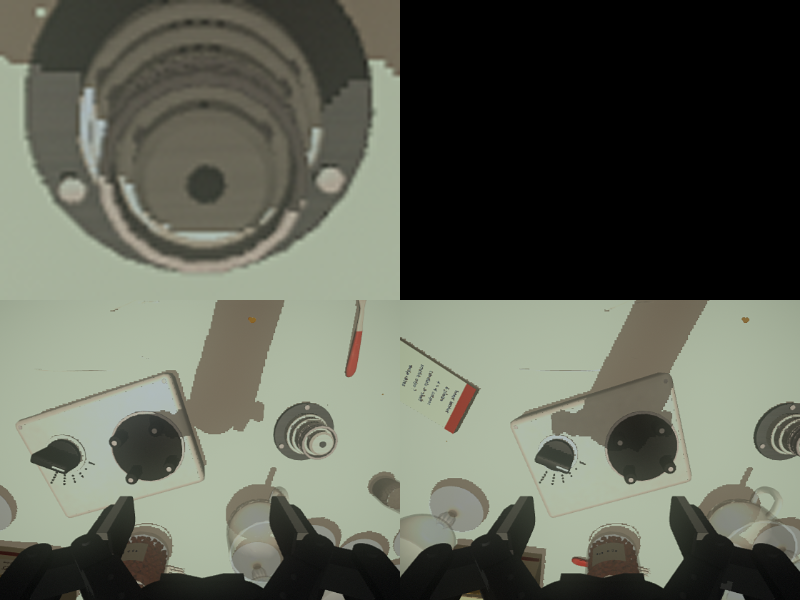

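Both pushes stopped at the same height (TCP 0.056 m, rim about 0.057 m), so the band is home and level, and the k1 crop agrees. The dial appears in d1 at about (57,455) and in d2 at about (555,457) of the montage, so I'll enlarge both.

```bash
python3 - <<'E'
from h import *
T=[]
for n,u,v in(("d1",80,217),("d2",217,220)):
    im=np.load(f"pics/{n}_raw.npy"); u0,v0=u-40,v-50
    c=cv2.resize(im[v0:v0+100,u0:u0+80],(400,500),interpolation=cv2.INTER_CUBIC)[:,:,::-1].copy(); print(n,u0,v0); T.append(c)
cv2.imwrite("pics/m3.png",np.hstack(T))
E
```

```text
d1 40 167
d2 177 170
```

View pics/m3.png

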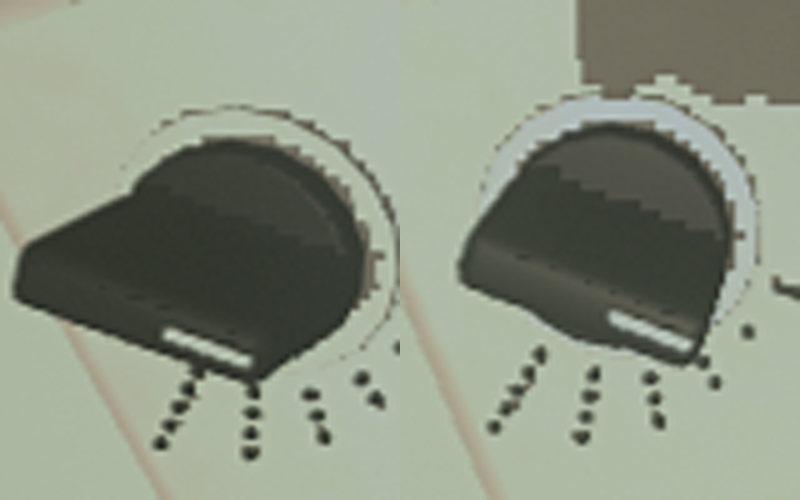

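```bash
cat > dial.py <<'E'
from h import *
import pickle
P1=pickle.load(open("pics/d1.pkl","rb"));P2=pickle.load(open("pics/d2.pkl","rb"))
f1=lambda x,y,z:onz(P1,40+x/5-.4,167+y/5-.4,z); f2=lambda x,y,z:onz(P2,177+(x-400)/5-.4,170+y/5-.4,z)
L1={5:((197,373),(160,443)),4:((252,388),(251,454)),3:((309,394),(323,437)),2:((361,377),(376,400))}
L2={5:((540,353),(494,428)),4:((593,373),(581,437)),3:((651,378),(658,422)),2:((703,362),(714,382))}
for f,L in((f1,L1),(f2,L2)):
    A=np.zeros((2,2));b=np.zeros(2)
    for k,(a,c) in L.items():
        a,c=f(*a,.052)[:2],f(*c,.052)[:2]; d=(c-a); w=np.hypot(*d); d/=w; M=(np.eye(2)-np.outer(d,d))*w; A+=M;b+=M@a
    C=np.linalg.solve(A,b); print("axis",C)
    for k,(a,c) in L.items():
        m=(f(*a,.052)+f(*c,.052))[:2]/2-C; print(k,np.degrees(np.arctan2(m[1],m[0])).round(1),np.hypot(*m).round(4))
    l=((165,333),(250,362)) if f is f1 else ((612,318),(690,348))
    a,c=f(*l[0],.09)[:2],f(*l[1],.09)[:2]; print("pointer",a,c,np.degrees(np.arctan2(*(c-a)[::-1])))
t=lambda a,b:tri((P1,40+a[0]/5-.4,167+a[1]/5-.4),(P2,177+(b[0]-400)/5-.4,170+b[1]/5-.4))
print(t((250,362),(690,348)),t((165,333),(612,318)),t((18,290),(460,268)),t((197,373),(540,353)))
E
python3 dial.py
```

```text
axis [ 0.52082022 -0.27541412]
5 -33.2 0.0403
4 -13.2 0.0375
3 6.5 0.0355
2 26.9 0.0332
pointer [ 0.52304581 -0.27102699] [ 0.52821681 -0.25806162] 68.25635174960418
axis [ 0.51903014 -0.27471043]
5 -32.4 0.042
4 -13.5 0.0396
3 5.7 0.0376
2 24.5 0.0346
pointer [ 0.5234732  -0.27029443] [ 0.52881425 -0.25775565] 66.92781103192955
[ 0.52814998 -0.25760893  0.09083076] [ 0.52255356 -0.26993347  0.09168412] [ 0.51607959 -0.2952031   0.08748668] [ 0.54671427 -0.29210417  0.05241346]
```

The dots are at 26.5° (2), 6° (3), −13° (4) and −33° (5) in world yaw, and the pointer is at 67.5°, which is the dash. The axis is at about (0.5203, −0.2755). I'll turn it 40° clockwise to 2.

```bash
python3 - <<'E'
from h import *
D=[.5203,-.2755]; r=np.radians
robot.move_ptp([*D,.15],down(r(247.2))); robot.move_gripper(.05)
print(robot.line_to([*D,.068],velocity=.1,force_limit=10)); 
robot.move_gripper(0,25); s=observe(); print(s["ee_pos"],s["gripper_width"],s["contact_force"].round(1),s["wrist_torque"].round(2))
for a in(240,233,226,219,212,206.7):
    robot.move_ptp([*D,.068],down(r(a)))
robot.wait(.2); s=observe(); print(s["ee_pos"],s["contact_force"].round(1),s["wrist_torque"].round(2),s["time_s"])
robot.move_gripper(.05); robot.line_to([*D,.15],velocity=.12)
robot.line_to([.50,-.22,.20],rotation=down(np.pi),velocity=.15); robot.wait(.2); shot("e1")
im=np.load("pics/e1_raw.npy"); c=cv2.resize(im[170:270,177:257],(400,500),interpolation=cv2.INTER_CUBIC)
robot.line_to([.50,.04,.20],velocity=.3); robot.wait(.2); shot("e2")
p=optics.camera_params("wrist");u,v=proj(p,np.array([.5042,.0492,.05])).astype(int)
b=np.load("pics/e2_raw.npy")[v-50:v+50,u-40:u+40]
cv2.imwrite("pics/m4.png",np.hstack([c,cv2.resize(b,(400,500),interpolation=cv2.INTER_CUBIC)])[:,:,::-1]); print(observe()["time_s"])
E
```

```text
False
[ 0.52063781 -0.27569364  0.06860455] 0.011199708171377538 [-0.5  0.4  4.5] [ 0.05  0.12 -0.04]
[ 0.52009359 -0.27521991  0.06856286] [-1.9  1.1  7. ] [0.21 0.42 0.02] 25.0667
28.5417
```

View pics/m4.png

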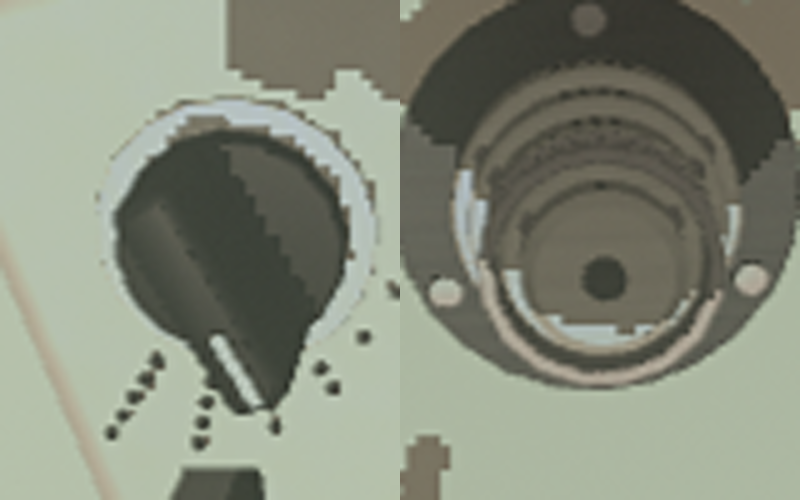

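```bash
python3 - <<'E'
from h import *
import pickle
p=pickle.load(open("pics/e1.pkl","rb")); f=lambda x,y,z:onz(p,177+x/5-.4,170+y/5-.4,z)[:2]
a,c=f(216,340,.09),f(257,403,.09); print("pointer",np.degrees(np.arctan2(*(c-a)[::-1])))
k=pickle.load(open("pics/e2.pkl","rb")); b=np.array([.5042,.0492]);u,v=proj(k,np.array([*b,.05])).astype(int)
for x,y in((475,265),(728,265),(600,385)): print(onz(k,u-40+(x-400)/5-.4,v-50+y/5-.4,.057)[:2]-b)
for x,y in((605,279),): print(onz(k,u-40+(x-400)/5-.4,v-50+y/5-.4,.063)[:2]-b)
# rim lowest point vs. dots
for n,(x,y) in {"1":(364,337),"2a":(320,370),"2b":(333,388)}.items(): m=f(x,y,.052)-[.5200,-.2752]; print(n,np.degrees(np.arctan2(m[1],m[0])))
E
```

```text
pointer 28.187030103487164
[-0.00060287 -0.02337065]
[-0.00040011  0.02190741]
[ 0.02247697 -0.00084677]
[ 0.00025468 -0.00030985]
1 45.52487781841713
2a 25.71311611566331
2b 26.435274188326392
```

The pointer reads 28°, which is the 2-dot click, and the band's rim is centred and level at home height. The arm is clear.

```bash
python3 -c "
from h import *
print(robot.close_job(), observe()['time_s'])"
```

```text
the job is handed in; nothing more can be done
the job is handed in; nothing more can be done
```

The coaster's band is size 2: it sits level at home on the gauge, the dial is on the 2-dot click by my last camera reading, and the job is handed in (no verdict came back).

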